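# Stand the fallen phone stands back up

### The job

Two of the three aluminium phone stands on the repair bench have been knocked onto their backs: push each of them over with the fingertips so that it stands on its foot again, roughly where it now lies. Only push: do not pick the stands up, and keep the heel of each (the bend between foot and back) down on the mat. Leave the middle stand, which is already up, and everything else on the bench where they are.

Things in the scene. Friction and masses are not known exactly. Their poses are not given: they have to be found in the camera images.
- large_stand: Larger of two fallen phone stands: bent aluminium sheet, 90 mm wide, 4 mm thick, 240 g (varies). Foot 90 mm long with 13 mm front lip; back 120 mm long, 102 degrees to the foot. Origin: middle of the heel (bend), outside. Upright: z up, foot towards -x. Starts lying on its back on the grippy 3 mm mat: z points along the back plate, 12 degrees above level; foot upright. Pushed over, it turns 78 degrees about the heel.
- large_stand_lip (a point): Middle of the large stand's lip edge: at the top of the upraised foot, 91 mm above the mat and 6 mm in front of the heel at first; it points over the back plate. Push here from the plate's side towards the front; it balances after about 50 degrees, then drops onto its foot by itself.
- small_stand: Smaller of two fallen phone stands: bent aluminium sheet, 66 mm wide, 4 mm thick, 130 g (varies). Foot 70 mm long with 13 mm front lip; back 90 mm long, 102 degrees to the foot. Origin: middle of the heel (bend), outside. Upright: z up, foot towards -x. Starts lying on its back on the grippy 3 mm mat: z points along the back plate, 12 degrees above level; foot upright. Pushed over, it turns 78 degrees about the heel.
- small_stand_lip (a point): Middle of the small stand's lip edge: at the top of the upraised foot, 71 mm above the mat and 2 mm in front of the heel at first; it points over the back plate. Push here from the plate's side towards the front; it balances after about 50 degrees, then drops onto its foot by itself.
- upright_stand: Phone stand like the small fallen one, but already standing on its foot near the middle of the mat: foot 70 mm long towards its -x, 66 mm wide, 88 mm tall, z up; origin: middle of the heel on the mat. All three stands have one dark strip across the back near its top and two along the upper face of the foot. To be left alone.
- flux_jar: Closed glass jar, 38 mm across, 45 mm tall, on the mat in front of the upright stand; origin under its centre. Bystander.
- solder_spool: Solder spool standing on its flange, 56 mm across, 46 mm tall, at the left; origin under its centre. Bystander.
- screwdriver: Screwdriver 160 mm long lying at the right; origin on the bench near its middle, x axis along it. Bystander.
- phone: Phone lying flat at the left, 146 x 71 x 8 mm, origin under its centre. Bystander.
- cleaner_bottle: White bottle with cap, 44 mm across, 110 mm tall, far right; origin under its centre. Bystander.
- screw_dish: Small steel bowl for screws, 68 mm across, 22 mm high, on the mat, in front of the jar; origin under its centre. Bystander.
Not all that is in view belongs to the job. What is shaped like the small_stand but blue, orange or turquoise is not meant.

How it is judged:
By the outcome, as a careful person would: the job done as asked, in the order asked, and still so for the second after the job is handed in, with the robot touching nothing.
It also fails if it takes over 53 s, if anything falls off the work surface, if the arm or the gripper's body presses on something with over 40 N, if the wrist force passes 120 N, or if a joint passes its speed limit or range.

### The arm

A 6-joint arm with a two-finger parallel gripper is mounted at the origin on the work surface. World frame = base frame: x ahead of the robot, y to its left, z up, the work surface at z = 0. Lengths are in mm, angles in degrees, forces in N, time in s.
With the tool pointing down it reaches from about 350 to 775 mm from the base axis. Payload 5.5 kg.
Tool frame: the origin (TCP) lies on the centre line of the jaws, within the pads' length; the fingertips stand 19 mm ahead of it and the grasp point (between the pads) is the TCP; z points along the fingers, y is the line along which they close (so a half turn about z gives the same grasp; the last joint's range is limited). The gripper opens to 85 mm and grips with 20 to 120 N. Pads are 22 mm wide; open, the fingers measure 114 mm over their backs; the gripper's body (76 mm by 85 mm) begins 54 mm behind the grasp point. The pads swing forward as they close: fully open they stand 13 mm farther back than shut.
Start: joints at [64.251, 17.945, 2.641, 74.691, 0, 82.002], TCP at [175.323, 547.66, 250.323] pointing down, gripper open.
Joint ranges: [-158.12, 158.12], [-49.38, 96.58], [-58.88, 72.47], [-126.05, 133.96], [-84.25, 85.87], [-180, 180]. Speed limits (degrees/s): [147.25, 147.25, 180, 180, 180, 180].

### API

Orientations are given as a 3x3 rotation matrix whose columns are the frame's x, y, z axes.
In Python, from rig import get_state, grab_frame, calibration, close_job gives the robot as it stands.
- The arm moves only by the shell command python3 -m creep 'ROWS' [OPENING] [FORCE]. ROWS is JSON, a list of rows, each a list of 2 entries, a list of its own where there are three numbers: the shift along the world's x, y, z in mm, then the turn, a rotation vector about the world's x, y, z in degrees. In form: [[[x, y, z], [wx, wy, wz]], ...]. A call has 1 to 10 rows; each row is the pose to reach, as a shift and turn from the pose commanded when the call began; what a row does not reach only later rows make up. A row lasts 1/8 s, in which the tool goes at most 62.5 mm and 10.7 degrees, less where a joint would pass 70% of its speed; a pose out of reach is approached as far as the arm can. A call with a gripper value outside its range is refused whole. OPENING is the opening, from 0 (shut) to 1 (fully open), set as the call begins (- or left out, the last holds). The fingers move at their own pace and stop on an object; FORCE is the grip in N (left out, the last holds). Time passes only in rows, so rows that repeat a pose let the fingers close. It gives the time, the measured TCP pose, the force, the opening and the grip force at its end, in the units of the state.
- get_state(): the state, without advancing time (a new reading comes with each control period).
- grab_frame(name): name is "scene" or "top" or "wrist"; returns the picture (400x640x3 uint8, red, green, blue); there is no depth.
- calibration(name): a dict with "fovy" (degrees; the focal length in pixels is half the picture's height over the tangent of half this angle, whatever the lens; pixels are square), "cx", "cy" (the principal point, pixels), "k1" (the pictures are not rectified: a ray, as slopes to the right and down, at radius r is drawn at 1 + k1 r^2 times it, then the intrinsics apply), "pose" (4x4, takes a point from camera to world coordinates); the wrist camera has in their place "tool_from_camera" (4x4, takes a point from camera to tool coordinates, whose origin is the TCP and whose axes are the flange's). Camera axes: x right, y down, z forward; pixel columns grow to the right and rows downward; lengths in mm; the calibration is good to about 2 mm. A picture is of the moment at which its call begins: read the wrist's pose just before it. calibration takes no time and is no camera call.
- close_job(): hands the job in; it is judged then, once.
The state is a dict: "clock": time; "joint_positions": joint angles; "joint_velocities": joint speeds; "joint_efforts": joint torques, N m; "ee_pos": TCP position; "tool_rot": TCP orientation; "wrist_force": force on the tool from outside, world axes, zero at the start; "moment": the same for the moment, N m; "grip_width": opening from 0.0 (shut) to 1.0 (fully open); "finger_force": force on a finger pad.
Only numpy, scipy, OpenCV 4.12 (cv2) and the standard library are available. Lean on these libraries where they do the work, as an engineer would, in place of code of your own. Each camera call takes 0.05 s, during which the arm holds its last target. There are 200 camera calls.

## Working session

There is one attempt and no reset: what is moved stays moved. The work goes in short steps, Python scripts to look and compute and a shell command to move; the robot and the scene stay as the last step left them, time stands still between calls to the robot, and variables do not carry over. Pictures are saved under pics/ and viewed, at most 10 in all, crops included, and the job is handed in when it is done.

```bash
mkdir -p pics; cat > h.py <<'E'
import numpy as np, cv2
from rig import *
def K(c): 
    f=200/np.tan(np.radians(c['fovy']/2)); return f
def ray(name,uv,T=None):
    c=calibration(name); f=K(c); P=np.array(c['pose']) if T is None else T
    d=np.array([(uv[0]-c['cx'])/f,(uv[1]-c['cy'])/f]); s=d.copy()
    for _ in range(20): s=d/(1+c['k1']*(s@s))
    return P[:3,3],P[:3,:3]@np.array([s[0],s[1],1])
def onz(name,uv,z,T=None):
    o,r=ray(name,uv,T); return o+r*(z-o[2])/r[2]
def proj(name,X,T=None):
    c=calibration(name); f=K(c); P=np.array(c['pose']) if T is None else T
    q=(np.atleast_2d(X)-P[:3,3])@P[:3,:3]; s=q[:,:2]/q[:,2:]
    s=s*(1+c['k1']*(s**2).sum(1,keepdims=True)); return s*f+[c['cx'],c['cy']]
E
python3 - <<'E'
from h import *
for n in('scene','top'):
    im=grab_frame(n)[:,:,::-1]; cv2.imwrite(f'pics/{n}_raw.png',im); cv2.imwrite(f'pics/{n}0.png',cv2.resize(im,(800,500),interpolation=cv2.INTER_CUBIC)); print(calibration(n))
print(get_state())
E
```

```text
{'fovy': 57.67692664183518, 'cx': 320.788319787698, 'cy': 195.23863659601972, 'k1': -0.054503739164616746, 'pose': array([[ 5.04035179e-01,  6.26431455e-01, -5.94585713e-01,
         1.15800551e+03],
       [ 8.63607947e-01, -3.74629151e-01,  3.37393411e-01,
        -4.06874225e+02],
       [-1.13952955e-02, -6.83547095e-01, -7.29817454e-01,
         9.32518193e+02],
       [ 0.00000000e+00,  0.00000000e+00,  0.00000000e+00,
         1.00000000e+00]])}
{'fovy': 42.013641795774035, 'cx': 317.6167313405706, 'cy': 200.75237286507556, 'k1': -0.058810813703445625, 'pose': array([[ 2.35026027e-03, -9.84701681e-01,  1.74232822e-01,
         2.01599746e+02],
       [-9.99972201e-01, -1.08132232e-03,  7.37757109e-03,
         4.73298113e-01],
       [-7.07630481e-03, -1.74245318e-01, -9.84676848e-01,
         1.64185273e+03],
       [ 0.00000000e+00,  0.00000000e+00,  0.00000000e+00,
         1.00000000e+00]])}
{'clock': 0.1, 'joint_positions': array([ 6.42507245e+01,  1.79875433e+01,  2.58428742e+00,  7.46912515e+01,
       -2.31898119e-03,  8.20000218e+01]), 'joint_velocities': array([ 0.0015999 , -0.13305947,  0.08075106,  0.01293563,  0.03357091,
       -0.03060056]), 'joint_efforts': array([ 3.05386675e-03, -4.81725955e+01,  2.99243939e+01,  1.26400357e-02,
       -5.68194298e-05,  4.00545133e-06]), 'ee_pos': array([175.13880285, 547.23355988, 249.4934008 ]), 'tool_rot': array([[-9.52399484e-01,  3.04852029e-01, -6.80128562e-04],
       [ 3.04852729e-01,  9.52398317e-01, -1.50326261e-03],
       [ 1.89480640e-04, -1.63904559e-03, -9.99998639e-01]]), 'wrist_force': array([-0.63738221,  0.36461934,  0.33584459]), 'moment': array([-0.00873556, -0.01307427,  0.05522069]), 'finger_force': 0.0, 'grip_width': 0.9978289393100028}
```

View pics/top0.png

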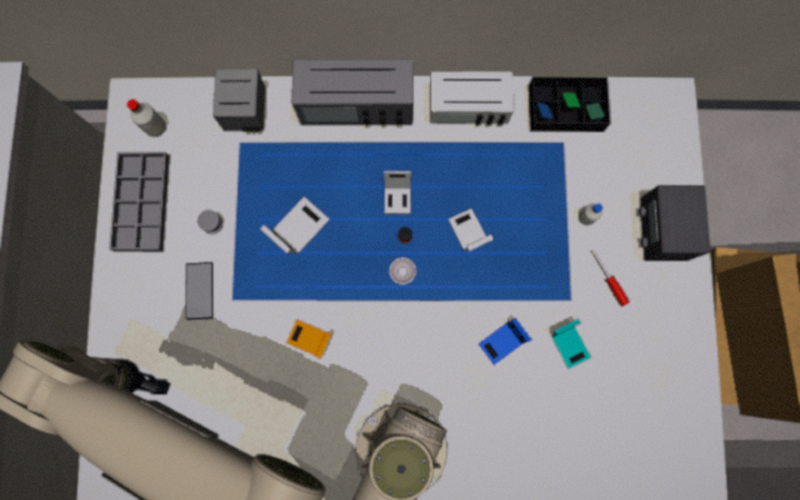

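View pics/scene0.png

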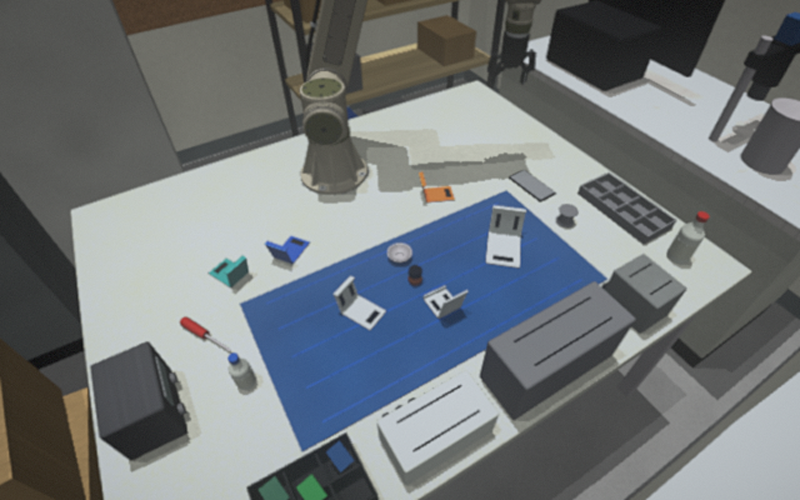

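The top view shows the white large stand fallen at (300,225), the white small stand at (470,230) and the upright stand at (397,192). The orange, blue and turquoise ones are decoys lying off the mat. I'll confirm the two white ones in an enlarged crop.

```bash
python3 - <<'E'
from h import *
im=cv2.imread('pics/top_raw.png')
a=im[150:210,200:270];b=im[155:215,350:400]
A=cv2.resize(a,None,fx=6,fy=6,interpolation=cv2.INTER_CUBIC);B=cv2.resize(b,None,fx=6,fy=6,interpolation=cv2.INTER_CUBIC)
cv2.imwrite('pics/c1.png',np.hstack([A,B]))
E
```

```text
(no output)
```

View pics/c1.png

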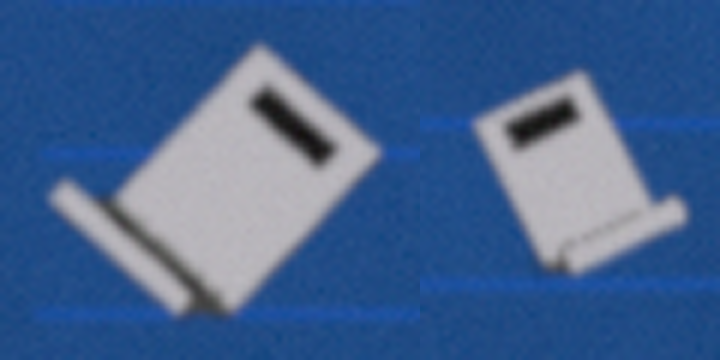

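The crop shows two white fallen stands with dark strips. On the left is the large one, with its lip towards the lower left at about (50..195,180..315). On the right is the small one, with its lip towards the lower right. Next I fit their poses.

```bash
python3 - <<'E'
from h import *
from scipy.optimize import least_squares
def fit(L,W,F,px,x0):
    s,c=np.sin(np.radians(12)),np.cos(np.radians(12))
    def pts(v):
        p=np.array([np.cos(v[2]),np.sin(v[2])]);w=np.array([-p[1],p[0]])
        out=[]
        for a,z in ((L,7),(-F*s,3+F*c),(-F*s+13*c,3+F*c+13*s)):
            for k in(1,-1): out.append([*(v[:2]+a*p+k*W/2*w),z])
        return np.array(out)
    r=least_squares(lambda v:(proj('top',pts(v))-px).ravel(),x0)
    v=r.x; print('heel',v[:2].round(1),'plate yaw',np.degrees(v[2]).round(1),'rms px',np.sqrt((r.fun**2).mean()),r.fun.round(1)); print(pts(v).round(1)); 
    print('p',np.cos(v[2]),np.sin(v[2]))
A=lambda l:np.array([[200+x/6,150+y/6] for x,y in l]);B=lambda l:np.array([[350+(x-420)/6,155+y/6] for x,y in l])
# order: left(w+) then right; w=+90 ccw of plate dir
fit(120,90,90,A([(260,43),(383,152),(50,197),(180,315),(70,180),(197,297)]),[500,200,-.8])
fit(90,66,70,B([(473,123),(583,70),(572,272),(688,215),(565,250),(675,195)]),[500,-150,.5])
for n,uv,z in(('upright heel~',(397,174),90),('jar',(405,235),45),('dish',(402,271),20),('bottle',(595,211),110),('spool',(209,220),46)):
    print(n,onz('top',np.array(uv)*.8,z).round(0))
E
```

```text
heel [514.2 299.1] plate yaw -41.5 rms px 0.2163455974094608 [ 0.2  0.1  0.1 -0.1  0.3  0.4 -0.1 -0.  -0.4 -0.  -0.2 -0.3]
[[633.9 253.3   7. ]
 [574.3 185.9   7. ]
 [530.1 345.2  91. ]
 [470.4 277.8  91. ]
 [539.6 336.8  93.7]
 [479.9 269.4  93.7]]
p 0.7487968649858562 -0.6627995586807172
heel [ 508.1 -188.5] plate yaw 26.2 rms px 0.24313336836381355 [-0.1 -0.2 -0.2 -0.2  0.3  0.2  0.   0.4 -0.4  0.   0.4 -0.1]
[[ 574.3 -119.2    7. ]
 [ 603.4 -178.4    7. ]
 [ 480.4 -165.3   71.5]
 [ 509.6 -224.5   71.5]
 [ 491.9 -159.7   74.2]
 [ 521.  -218.9   74.2]]
p 0.8975254276347572 0.44096270448763164
upright heel~ [670.  13.  90.]
jar [525.  -7.  45.]
dish [437.  -0.  20.]
bottle [ 572. -468.  110.]
spool [563. 488.  46.]
```

```bash
python3 -m creep '[[[45,-32,0],[0,0,-3]],[[90,-65,0],[0,0,-6]],[[135,-98,0],[0,0,-9]],[[180,-130,0],[0,0,-12]],[[225,-163,0],[0,0,-15]],[[270,-195,0],[0,0,-18]],[[315,-228,-20],[0,0,-21]],[[353,-260,-50],[0,0,-23.7]],[[353,-260,-80],[0,0,-23.7]],[[353,-260,-80],[0,0,-23.7]]]' 0.3 20
python3 - <<'E'
from h import *
s=get_state();print(s['ee_pos'],s['tool_rot'],s['joint_positions'])
T=np.eye(4);T[:3,:3]=s['tool_rot'];T[:3,3]=s['ee_pos']
c=calibration('wrist');W=T@np.array(c['tool_from_camera'])
im=grab_frame('wrist')[:,:,::-1].copy()
im2=grab_frame('scene')[:,:,::-1].copy()
for X in ([539.6,336.8,93.7],[479.9,269.4,93.7],[509.8,303.1,93.7],[633.9,253.3,7],[574.3,185.9,7]):
    for n,i,t in(('wrist',im,W),('scene',im2,None)):
        u=proj(n,X,t)[0].round().astype(int);cv2.circle(i,tuple(int(k) for k in u),3,(0,0,255),1)
cv2.imwrite('pics/w1.png',np.vstack([cv2.resize(im,(480,300)),cv2.resize(im2[80:280,260:580],(480,300),interpolation=cv2.INTER_CUBIC)]))
E
```

```text
clock: 1.35
ee_pos: [526.6, 286.2, 167.2]
tool_rot: [[-0.749, 0.663, -0.006], [0.663, 0.749, -0.002], [0.003, -0.006, -1.0]]
wrist_force: [-0.1, 0.9, 0.7]
grip_width: 0.298
finger_force: 0.0
[526.63875365 286.18394356 167.17068209] [[-0.74862695  0.66296126 -0.00632931]
 [ 0.66298356  0.74863053 -0.00226197]
 [ 0.00323872 -0.0058896  -0.99997741]] [ 2.08463088e+01  2.29245844e+01 -1.96153478e+00  6.54989075e+01
  7.93352119e-03  6.23738170e+01]
```

View pics/w1.png

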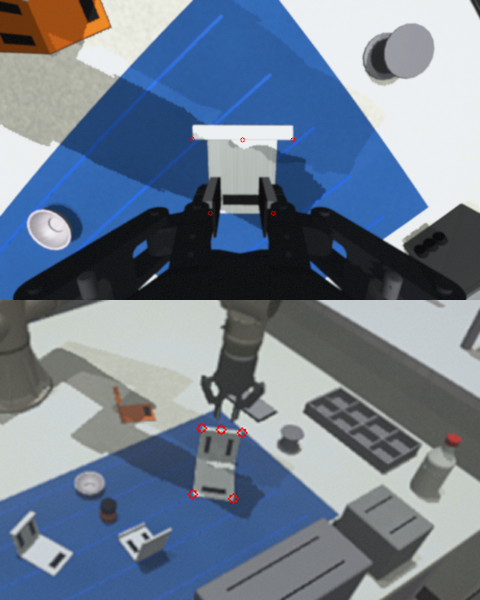

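The wrist view shows the predicted lip points falling on the real lip edge, with the fingers on the plate side. Now I descend and push.

```bash
python3 -m creep '[[[0,0,-25],[0,0,0]],[[0,0,-50],[0,0,0]],[[0,0,-72],[0,0,0]],[[0,0,-72],[0,0,0]],[[-5,4,-72],[0,0,0]],[[-10,9,-72],[0,0,0]],[[-15,13,-72],[0,0,0]],[[-19,17,-72],[0,0,0]],[[-21,19,-72],[0,0,0]]]'
python3 -m creep '[[[-4,3,0],[0,0,0]],[[-7,6,-1],[0,0,0]],[[-11,10,-3],[0,0,0]],[[-14,12,-5],[0,0,0]],[[-17,15,-7],[0,0,0]],[[-20,18,-9],[0,0,0]]]'
python3 - <<'E'
from h import *
cv2.imwrite('pics/s2.png',cv2.resize(grab_frame('scene')[100:260,300:500,::-1],(800,600),interpolation=cv2.INTER_CUBIC))
E
```

```text
clock: 2.58
ee_pos: [507.0, 306.9, 98.4]
tool_rot: [[-0.75, 0.662, 0.0], [0.662, 0.75, -0.0], [-0.0, 0.0, -1.0]]
wrist_force: [0.3, -0.7, -0.7]
grip_width: 0.301
finger_force: 0.4
clock: 3.32
ee_pos: [487.1, 324.7, 89.1]
tool_rot: [[-0.749, 0.662, -0.0], [0.662, 0.749, -0.0], [-0.0, -0.0, -1.0]]
wrist_force: [0.4, -1.3, -1.5]
grip_width: 0.299
finger_force: 0.4
```

View pics/s2.png

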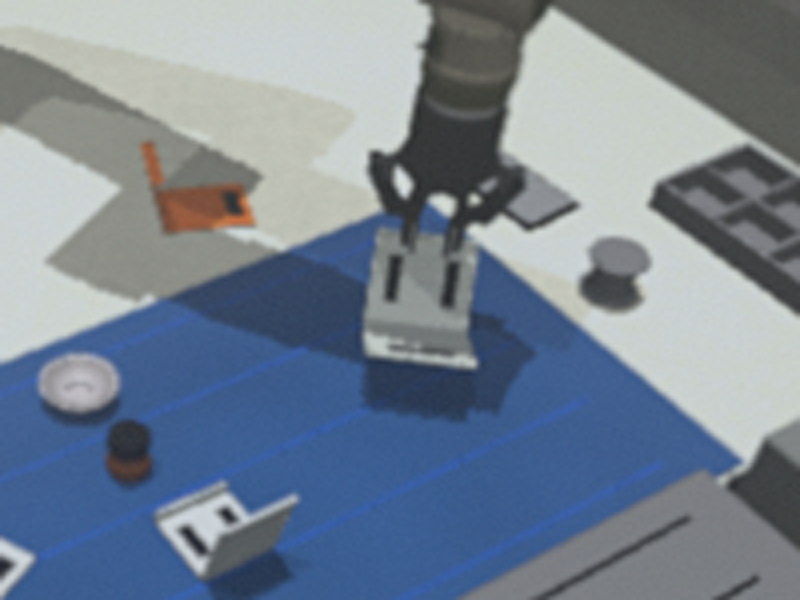

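The stand is tipped about 30°, with both fingertips behind the lip and the heel still down. I keep pushing past balance.

```bash
python3 -m creep '[[[-3,3,-3],[0,0,0]],[[-6,5,-5],[0,0,0]],[[-9,8,-8],[0,0,0]],[[-11,10,-11],[0,0,0]],[[-14,12,-14],[0,0,0]],[[-16,14,-18],[0,0,0]],[[-19,17,-22],[0,0,0]],[[-21,18,-25],[0,0,0]],[[-23,20,-28],[0,0,0]],[[-23,20,-28],[0,0,0]]]'
python3 - <<'E'
from h import *
cv2.imwrite('pics/s3.png',cv2.resize(grab_frame('scene')[100:260,300:500,::-1],(600,480),interpolation=cv2.INTER_CUBIC))
E
```

```text
clock: 4.62
ee_pos: [464.0, 344.7, 61.0]
tool_rot: [[-0.75, 0.662, -0.0], [0.662, 0.75, -0.0], [0.0, -0.0, -1.0]]
wrist_force: [0.3, -0.6, -0.2]
grip_width: 0.301
finger_force: 0.0
```

View pics/s3.png

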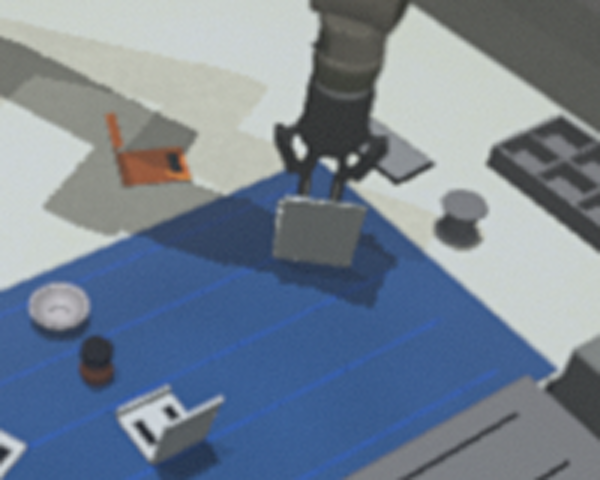

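It has dropped onto its foot and the finger force is 0. I lift clear and go over to the small stand.

```bash
python3 -m creep '[[[0,0,20],[0,0,0]],[[0,0,50],[0,0,0]],[[0,0,90],[0,0,0]],[[0,0,130],[0,0,0]],[[0,0,140],[0,0,0]]]'
python3 -m creep '[[[7,-55,0],[0,0,7]],[[14,-110,0],[0,0,14]],[[21,-165,0],[0,0,21]],[[28,-220,0],[0,0,28]],[[35,-280,0],[0,0,36]],[[42,-340,0],[0,0,44]],[[49,-400,0],[0,0,52]],[[56,-460,0],[0,0,60]],[[65,-523,0],[0,0,67.7]],[[65,-523,-40],[0,0,67.7]]]'
python3 - <<'E'
from h import *
s=get_state();print(s['ee_pos'],s['tool_rot'])
T=np.eye(4);T[:3,:3]=s['tool_rot'];T[:3,3]=s['ee_pos']
W=T@np.array(calibration('wrist')['tool_from_camera'])
im=grab_frame('wrist')[:,:,::-1].copy(); im2=grab_frame('top')[:,:,::-1].copy()
for X in ([491.9,-159.7,74.2],[521,-218.9,74.2],[506.45,-189.3,74.2],[574.3,-119.2,7],[603.4,-178.4,7]):
    cv2.circle(im,tuple(int(k) for k in proj('wrist',X,W)[0].round()),3,(0,0,255),1)
cv2.imwrite('pics/w4.png',np.vstack([cv2.resize(im,(480,300)),cv2.resize(im2[110:260,170:410],(480,300),interpolation=cv2.INTER_CUBIC)]))
E
```

```text
clock: 5.3
ee_pos: [465.9, 345.4, 204.6]
tool_rot: [[-0.749, 0.662, 0.005], [0.662, 0.749, 0.003], [-0.002, 0.005, -1.0]]
wrist_force: [0.4, -0.0, -1.0]
grip_width: 0.302
finger_force: 0.0
clock: 6.55
ee_pos: [531.9, -184.2, 162.7]
tool_rot: [[-0.899, -0.438, 0.006], [-0.438, 0.899, -0.004], [-0.004, -0.006, -1.0]]
wrist_force: [-0.1, 0.6, -0.5]
grip_width: 0.298
finger_force: 0.0
[ 531.90249855 -184.18267462  162.68568386] [[-0.89900361 -0.43789434  0.0064071 ]
 [-0.43792297  0.89900348 -0.00402605]
 [-0.00399702 -0.00642525 -0.99997137]]
```

View pics/w4.png

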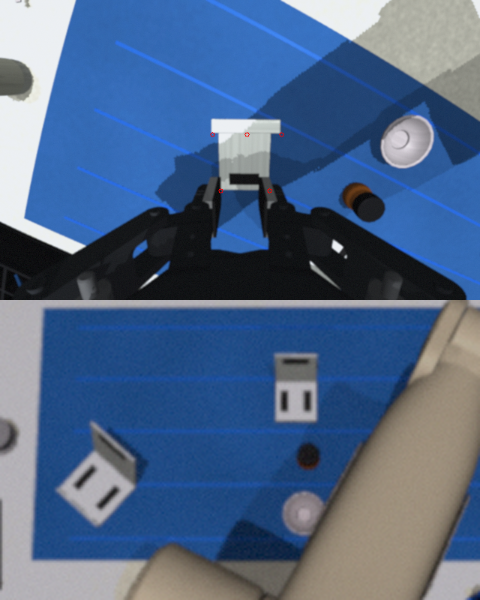

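In the top view the large stand is on its foot at lower left. In the wrist view the small stand's lip matches the prediction. I push it the same way.

```bash
python3 -m creep '[[[0,0,-28],[0,0,0]],[[0,0,-56],[0,0,0]],[[0,0,-84],[0,0,0]],[[0,0,-84],[0,0,0]],[[-5,-3,-84],[0,0,0]],[[-10,-5,-84],[0,0,0]],[[-15,-7,-84],[0,0,0]],[[-19,-9,-84],[0,0,0]],[[-23,-11,-84],[0,0,0]]]'
python3 -m creep '[[[-3,-1,0],[0,0,0]],[[-6,-3,-1],[0,0,0]],[[-9,-4,-2],[0,0,0]],[[-12,-6,-3],[0,0,0]],[[-15,-8,-4],[0,0,0]],[[-18,-9,-5],[0,0,0]],[[-21,-10,-6],[0,0,0]]]'
python3 -m creep '[[[-3,-1,-2],[0,0,0]],[[-5,-3,-4],[0,0,0]],[[-8,-4,-6],[0,0,0]],[[-10,-5,-8],[0,0,0]],[[-13,-6,-11],[0,0,0]],[[-15,-7,-14],[0,0,0]],[[-17,-8,-16],[0,0,0]],[[-20,-10,-19],[0,0,0]],[[-23,-11,-23],[0,0,0]],[[-23,-11,-23],[0,0,0]]]'
python3 - <<'E'
from h import *
a=grab_frame('scene')[150:310,200:440,::-1]
cv2.imwrite('pics/s5.png',cv2.resize(a,(720,480),interpolation=cv2.INTER_CUBIC))
E
```

```text
clock: 7.78
ee_pos: [506.2, -189.6, 77.6]
tool_rot: [[-0.897, -0.442, 0.0], [-0.442, 0.897, -0.0], [-0.0, -0.0, -1.0]]
wrist_force: [0.6, 0.3, -0.7]
grip_width: 0.3
finger_force: 0.2
clock: 8.65
ee_pos: [485.2, -199.5, 71.3]
tool_rot: [[-0.897, -0.442, 0.0], [-0.442, 0.897, 0.0], [-0.0, 0.0, -1.0]]
wrist_force: [0.3, -0.4, 0.3]
grip_width: 0.302
finger_force: 0.2
clock: 9.9
ee_pos: [461.8, -210.2, 47.9]
tool_rot: [[-0.897, -0.442, -0.001], [-0.442, 0.897, 0.001], [0.0, 0.001, -1.0]]
wrist_force: [-0.4, -0.5, -1.1]
grip_width: 0.302
finger_force: 0.0
```

View pics/s5.png

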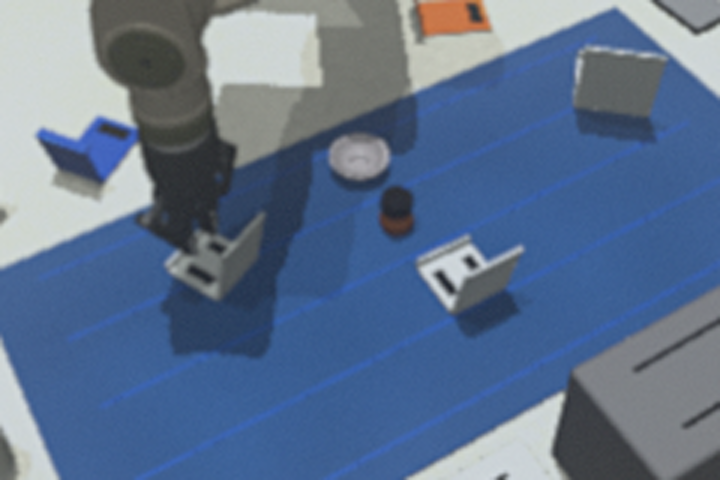

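Small stand is up too. I lift straight out, move clear and check.

```bash
python3 -m creep '[[[0,0,20],[0,0,0]],[[0,0,50],[0,0,0]],[[0,0,90],[0,0,0]],[[0,0,130],[0,0,0]],[[0,0,150],[0,0,0]],[[-20,-30,170],[0,0,0]],[[-50,-60,180],[0,0,0]],[[-60,-100,180],[0,0,0]],[[-60,-140,180],[0,0,0]],[[-60,-140,180],[0,0,0]]]'
python3 - <<'E'
from h import *
b=grab_frame('top')[110:260,170:420,::-1]
cv2.imwrite('pics/t6.png',cv2.resize(b,(750,450),interpolation=cv2.INTER_CUBIC))
E
```

```text
clock: 11.2
ee_pos: [402.2, -352.9, 228.2]
tool_rot: [[-0.898, -0.439, 0.001], [-0.439, 0.898, -0.001], [-0.0, -0.001, -1.0]]
wrist_force: [-0.4, -0.2, 0.7]
grip_width: 0.299
finger_force: 0.0
```

View pics/t6.png

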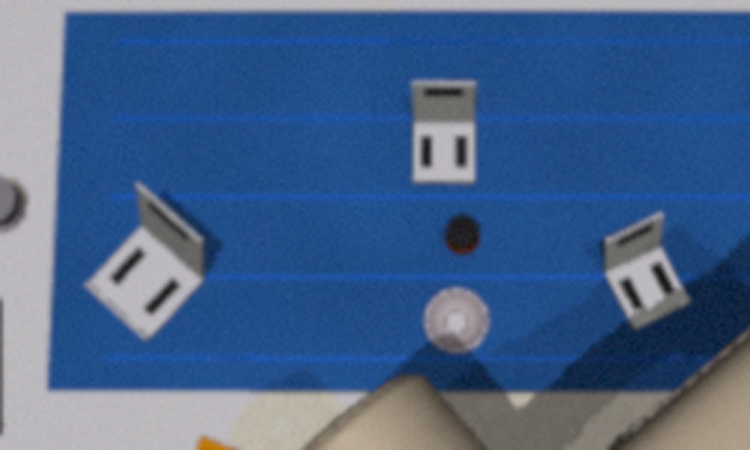

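All three stands are on their feet and the bystanders are where they were. I'm handing in.

```bash
python3 -c "
from rig import *
print(close_job())"
```

```text
the job is handed in; nothing more can be done
None
```

I pushed both fallen stands over onto their feet, roughly where they lay; the last top view shows the upright stand, jar and dish where they were, and I handed the job in at about 11 s with the arm clear.

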